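Check the inside of a plaster slip mould with a spring-tip moisture meter

ROBOT

A 7-joint arm with a two-finger parallel gripper is mounted at the origin on a cart in front of the work surface, level with it; the furniture and walls round the work are solid. World frame = base frame: x ahead of the robot, y to its left, z up, the work surface at z = 0. Lengths are in m, angles in rad, forces in N, time in s.
With the tool pointing down it reaches from about 0.425 to 0.875 m from the base axis. Payload 4.7 kg.
Tool frame: the origin (TCP) lies on the centre line of the jaws, within the pads' length; the fingertips stand 19 mm ahead of it and the grasp point (between the pads) is the TCP (tip_extent is the distance from the TCP to the fingertips, in m); z points along the fingers, y is the line along which they close (so a half turn about z gives the same grasp; the last joint's range is limited). The gripper opens to 85 mm and grips with 20 to 120 N. Pads are 22 mm wide; open, the fingers measure 114 mm over their backs; the gripper's body (76 mm by 85 mm) begins 54 mm behind the grasp point. The pads swing forward as they close: fully open they stand 13 mm farther back than shut.
Start: joints at [1.347, 0.321, -0.07, 1.45, 0.023, 1.371, -0.057], TCP at [0.153, -0.632, 0.25] pointing down, gripper open.
Joint ranges: [-2.86, 2.86], [-0.3, 2.09], [-1.38, 1.24], [0.06, 2.45], [-1.56, 4.7], [0.09, 2.05], [-2.69, 2.69]. Speed limits (rad/s): [2.57, 2.57, 3.14, 3.14, 3.14, 3.14, 3.14].

INTERFACE

Orientations are given as a rotation vector (axis times angle).
In Python, from rig import * gives the robot as it stands. Calls block until the motion is done:
- move_to(position, orientation): joint-space move of the TCP to a pose.
- move_linear(position, velocity=0.15, orientation=None): straight line of the TCP; orientation=None keeps the orientation; velocity is the mean speed in m/s.
- move_joints(angles): joint-space move.
- set_gripper(opening, grasp_force=None): opening from 0.0 (shut) to 1.0 (fully open); grasp_force is the grip in N (None keeps the last); returns when the fingers have stopped.
- sleep(seconds).
- ik(position, orientation): joint angles nearest the present ones, or None.
- state(): the state.
- camera(name): name is "scene" or "top" or "wrist"; returns a dict with "img" (384x512x3 uint8, blue, green, red), "camera_matrix" (3x3 intrinsics, pixels), "rvec" (rotation vector, rad) and "tvec" (3), from world to camera coordinates, as OpenCV has them. Camera axes: x right, y down, z forward; pixel columns grow to the right and rows downward; lengths in m; the calibration is good to about 2 mm. A picture is of the moment at which its call begins. There is no depth.
A pose or a line that the arm cannot do raises PlanningError and nothing moves.
- finish_job(): hands the job in; it is judged then, once.
Trained networks look in the newest picture that a camera, given by its name, has taken for a name from the list of things; names that differ only in an ending like _2 or _b are one class to them, and where a whole thing is asked for, a point or a joint stands for the part that bears it (a point fixed in the world has none). Each returns a list of dicts, best first, with "p" (0 to 1); they miss things now and then, are a little off and sometimes report something else, mostly with a low value. They report only what shows in the picture. A call takes as long as a camera call.
- trace(camera, query): "pixels" (384x512 bool, what is visible of it) and "box" ([left, top, right, bottom] in pixels, round what is visible of it).
The state is a dict: "clock": time; "q": joint angles; "joint_velocities": joint speeds; "tau": joint torques, N m; "tcp_pos": TCP position; "orientation": TCP orientation; "contact_force": force on the tool from outside, world axes, zero at the start; "torque": the same for the moment, N m; "finger_gap": opening from 0.0 (shut) to 1.0 (fully open); "gripper_force": force on a finger pad.
Only numpy, scipy, OpenCV 4.12 (cv2) and the standard library are available. Lean on these libraries where they do the work, as an engineer would, in place of code of your own. Each camera call takes 0.05 s, during which the arm holds its last target. There are 200 camera calls.

TASK

Open the plaster casting mould: lift its cover, which has a pour collar to grip, straight off and lay it, right way up and level, across the two drying battens. Then take the moisture meter out of its holder and press its spring tip gently, square to the sloping floor of the open mould, on the pencilled ring with the cross, until the tip is pushed about half-way in; never press hard, and leave the bowls and the small pot where they are. Finish while holding the meter there, still and in contact, so that the reading can settle; do not let go of it.

Things in the scene. Friction and masses are not known exactly. Their poses are not given: they have to be found in the camera images.
- mould: lower half of an off-white plaster mould, fixed: block 160 (x) x 120 (y) x 62 mm high, origin at the centre of its underside, z up. In its top an open cavity 104 (x) x 70 (y) mm, and two sockets at x = +/-66, y = 0 mm for the cover's keys. The cavity's flat floor rises towards the block's +x at 0.32 rad (18 degrees) and is 31 mm above the table at the cavity's middle
- spot (a point): the marked spot: a pencilled ring 16 mm across with a cross through it, on the sloping floor of the mould's cavity (hidden until the cover is off); point at the centre of the ring, in the mould's frame at x = 6, y = 0, z = 33 mm; its z axis is square to the floor, pointing up out of it (0.32 rad from vertical, leaning to the mould's -x)
- cover: loose plaster cover, on the mould at the start, 0.36 kg: plate 156 (x) x 116 (y) x 14 mm with a pour hole and collar; origin at the centre of its underside, z up. Below it, at x = +/-66, y = 0 mm, two tapered keys 12 mm wide stand 8 mm down into the mould: lift it straight up. Laid down, the keys must hang beside the battens: outside them (x across) or between them (x along)
- cover_collar (a point): centre of the cover's pour collar, at the height to grip it: 38 mm above the plate's underside. The collar is a round tube 56 to 54 mm across outside, 34 mm inside, 40 mm high (from 14 to 54 mm above the plate's underside)
- battens_top (a point): centre of the drying battens, at the height of their upper faces (30 mm above the table). Two wooden battens, fixed to the table, run along this point's y axis, each 18 mm wide (x) and 200 mm long, their centre lines at x = -38 and +38 mm; flat cross slats 6 mm high join them underneath. The cover is to be laid centred here
- battens: the same battens; origin on the table below that point
- holder: black bench holder of the meter, fixed to the table: base 90 x 80 x 8 mm, with a hollow column 47 (x) x 37 (y) mm, 84 mm high, in which the meter stands upright, tip down, its body 20 mm deep in a pocket with 1.5 mm play all round; origin at the centre of its underside. The meter comes out straight up
- meter: moisture meter, loose, 0.12 kg, upright in the holder: grey body 34 (x) x 24 (y) x 105 mm, display on its -y face; below it a steel barrel 14 mm wide and a brass spring tip 9 mm wide with a rounded nose. Origin at the nose when the spring is out; z runs up along the body (z = 52 to 157 mm). At the start the origin stands 12 mm above the table, axes as the holder's
- meter_grip (a point): place to grip the meter, on its axis, 132 mm above the nose of the tip and 25 mm below the top of the body; the body is 24 mm thick along this point's y axis and 34 mm along x; at the start it stands 144 mm above the table
- probe_tip (a point): nose of the meter's spring tip (moves with the tip); its z axis points up along the meter
- plunger (a joint): how far the spring tip is pushed into the meter: 0 = out, 0.010 m = fully in; the spring takes 1.2 N to start and 7.2 N fully in (600 N/m); about 4 N half-way
- slip_bowl: bystander: thick-walled tub with a wash brush in it, 190 x 319 x 134 mm, behind the mould; leave alone
- celadon_bowl: bystander: small round bowl, 119 mm across, 58 mm high; leave alone
- lidded_pot: bystander: small round jar with a neck, 66 mm across, 82 mm high; leave alone

How it is judged:
On the way, in this order (a step that is already met when the one before it is completed fails the run):
1. the cover lies level across both battens, let go (z of cover in the frame of battens_top between -0.004 and 0.004 m and angle between cover's own z axis and vertical below 0.05 rad and horizontal distance between cover and battens_top below 0.04 m and linear speed of cover below 0.02 m/s and contact force between cover and battens above 1.5 N and contact force between each of the fingers, the arm and cover below 0.1 N), for 0.3 s.
2. the meter is lifted clear of its holder in the gripper (z of meter in the frame of holder above 0.09 m and contact force between meter and holder below 0.1 N and contact force between the fingers and meter above 1 N), for 0.2 s.
At the end, for the whole second after the job is handed in: Cover level (0.05 rad) on both battens, within 40 mm of their centre, untouched; meter held in the fingers, its tip within 7 mm of the spot, its axis within 0.10 rad of square to the floor there, the spring tip 2.5 to 8 mm in, pressing with 1.5 to 8 N, at rest (all of step 1 and distance between probe_tip and spot below 0.007 m and angle between the z axis of probe_tip and the z axis of spot, either way round below 0.1 rad and value of joint plunger between 0.0025 and 0.008 m and contact force between meter and mould between 1.5 and 8 N and contact force between the fingers and meter above 1 N and contact force between meter and holder below 0.1 N and linear speed of meter below 0.02 m/s); the arm keeps its last pose, push and grip.
It fails at once if the meter is pressed hard (over 12 N) against the mould (contact force between meter and mould above 12 N).
It fails at once if a bystander is shifted by more than 30 mm (distance of any of slip_bowl, celadon_bowl, lidded_pot from where it was at the start of the episode above 0.03 m).
It also fails if it takes over 64 s, if anything falls off the work surface, if the arm or the gripper's body presses on something with over 40 N, if the wrist force passes 120 N, or if a joint passes its speed limit or range.

## Working session

There is one attempt and no reset: what is moved stays moved. The work goes in short steps, each a Python script; the robot and the scene stay as the last script left them, time stands still between calls to the robot, and variables do not carry over. Pictures are saved under pics/ and viewed, at most 13 in all, crops included, and the job is handed in when it is done.

```bash
ls; mkdir -p pics; python3 - <<'E'
from rig import *
import cv2,numpy as np
s=state();print(s)
ims=[]
for c in["scene","top"]:
    r=camera(c);cv2.imwrite(f"pics/{c}0.png",r["img"]);print(c,r["camera_matrix"].tolist(),r["rvec"],r["tvec"])
    for n in["mould","cover","battens","holder","meter","slip_bowl","celadon_bowl","lidded_pot","cover_collar"]:
        for d in trace(c,n)[:2]:print(c,n,round(d["p"],2),d["box"],d["pixels"].sum())
    ims.append(r["img"])
E
```

```text
pics
{'clock': 0.0, 'q': array([ 1.347092  ,  0.32186806, -0.07011117,  1.45167337,  0.0226055 ,
        1.37084111, -0.05687671]), 'joint_velocities': array([ 1.92442076e-04, -5.24104985e-05, -3.39370908e-04, -7.44888151e-04,
        1.36185151e-03,  2.05131299e-03,  7.65288867e-05]), 'tau': array([ 1.05575746e-04, -4.93585575e+01, -3.82046811e-01, -3.14334297e+01,
        1.29701893e-02,  1.13314958e-02, -6.95493029e-06]), 'tcp_pos': array([ 0.15296558, -0.63121355,  0.24919525]), 'orientation': array([-3.11743613e+00, -3.72553144e-01,  5.24134514e-04]), 'contact_force': array([ 0.51881157,  0.00345204, -0.74489764]), 'torque': array([ 0.0323207 , -0.02791724, -0.00802189]), 'gripper_force': 0.0, 'finger_gap': 0.9951031353741286}
scene [[494.6079870743968, 0.0, 257.96688103183044], [0.0, 494.6079870743968, 186.25136595127245], [0.0, 0.0, 1.0]] [ 0.78522557 -2.32987502  1.37927907] [0.43889244 0.30874735 1.00960738]
scene mould 0.92 [224.8, 210.7, 295.4, 251.9] 1449
scene cover 0.66 [223.4, 191.7, 298.0, 229.0] 1715
scene battens 0.84 [167.1, 264.2, 260.9, 341.0] 2633
scene battens 
[... 476 characters left out ...]
ne cover_collar 0.94 [227.0, 190.2, 296.7, 233.4] 1689
top [[407.5200976346033, 0.0, 246.0524676563207], [0.0, 407.5200976346033, 195.2288115743814], [0.0, 0.0, 1.0]] [ 2.13597151 -2.18324731  0.12471314] [-0.03736311  0.6366578   1.30270105]
top mould 0.74 [239.4, 205.9, 250.5, 217.0] 78
top cover 0.85 [222.6, 186.7, 270.3, 238.0] 1788
top battens 0.97 [125.6, 223.8, 187.9, 269.7] 1063
top holder 0.91 [319.0, 232.6, 345.1, 264.0] 502
top holder 0.54 [280.6, 142.2, 319.7, 182.1] 1055
top meter 0.55 [335.8, 242.7, 349.3, 253.7] 165
top slip_bowl 0.78 [126.5, 126.4, 228.1, 182.3] 2833
top celadon_bowl 0.56 [283.4, 145.6, 317.8, 183.5] 997
top cover_collar 0.97 [224.7, 186.7, 264.8, 239.5] 1719
```

```bash
python3 - <<'E'
import cv2
for c,(x0,y0,x1,y1) in dict(scene=(90,130,390,355),top=(100,90,400,300)).items():
    i=cv2.imread(f"pics/{c}0.png")[y0:y1,x0:x1];cv2.imwrite(f"pics/{c}0c.png",cv2.resize(i,None,fx=2.6,fy=2.6,interpolation=2))
E
```

```text
(no output)
```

View pics/scene0c.png

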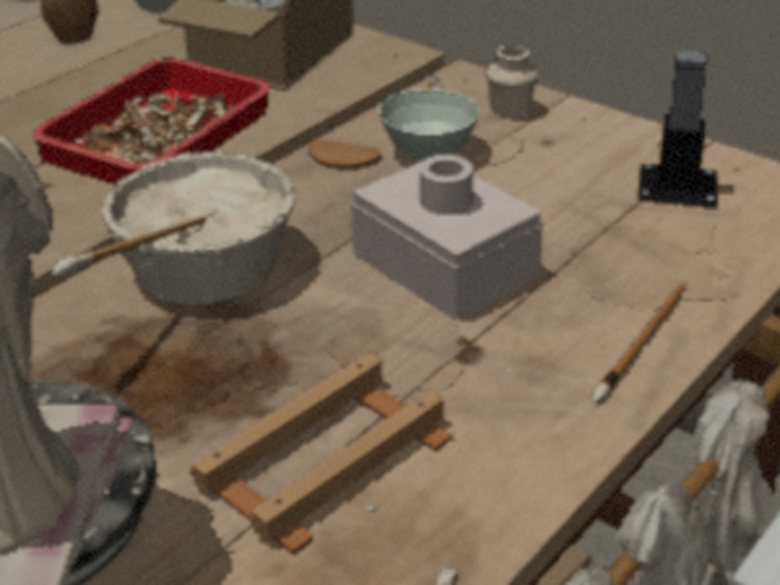

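View pics/top0c.png

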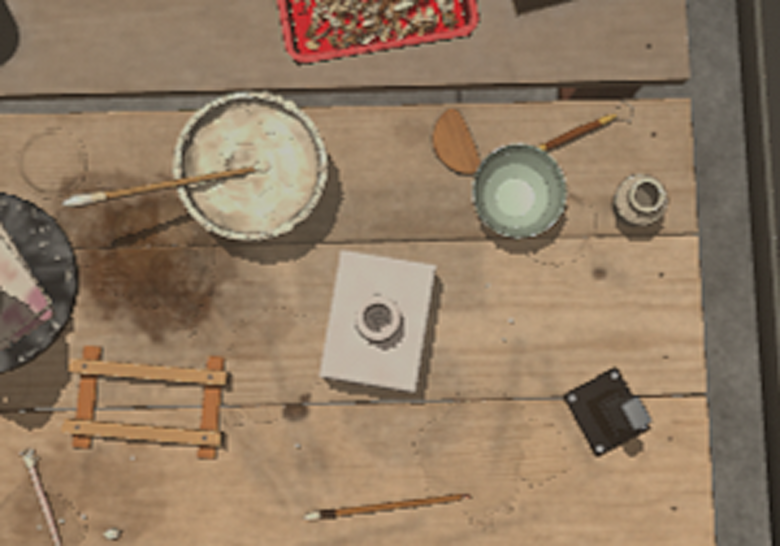

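The views show the mould with its cover in the middle, the battens at lower left, and the holder with the meter at the right. The bowl and pot stand behind. Next I fit poses by matching silhouettes in both views.

```bash
cat > h.py <<'E'
from rig import *
import cv2,numpy as np
from scipy.optimize import minimize
from scipy.spatial.transform import Rotation as R
def box(x0,x1,y0,y1,z0,z1):return np.array([[x,y,z] for x in(x0,x1) for y in(y0,y1) for z in(z0,z1)])
def cyl(r,z0,z1):
    a=np.linspace(0,2*np.pi,24);return np.vstack([np.c_[r*np.cos(a),r*np.sin(a),0*a+z] for z in(z0,z1)])
M=dict(cover=[box(-.078,.078,-.058,.058,.062,.076),cyl(.0275,.076,.116)],
 battens=[box(s-.009,s+.009,-.1,.1,0,.03) for s in(-.038,.038)],
 holder=[box(-.045,.045,-.04,.04,0,.008),box(-.0235,.0235,-.0185,.0185,0,.084),box(-.017,.017,-.012,.012,.06,.169)],
 mould=[box(-.08,.08,-.06,.06,0,.062)])
M['cover_on']=M['cover']+M['mould']
S=4
def render(cam,ps,p):
    im=np.zeros((384*S,512*S),np.uint8);c,s=np.cos(p[2]),np.sin(p[2])
    for q in ps:
        w=q@np.array([[c,s,0],[-s,c,0],[0,0,1]])+[p[0],p[1],0]
        u=cv2.projectPoints(w,cam["rvec"],cam["tvec"],cam["camera_matrix"],None)[0].reshape(-1,2)
        cv2.fillConvexPoly(im,cv2.convexHull(np.round((u+.5)*S).astype(np.int32)),1)
    return cv2.resize(im.astype(np.float32),(512,384),interpolation=cv2.INTER_AREA)
def fit(views,ps,p0s):
    best=None
    def cost(v):
        p=np.array(v)*[.01,.01,.1];t=0
        for cam,m in views:
            r=render(cam,ps,p);t+=1-np.minimum(r,m).sum()/np.maximum(r,m).sum()
        return t/len(views)
    for p0 in p0s:
        v=np.array(p0)/[.01,.01,.1]
        o=minimize(cost,v,method="Nelder-Mead",options=dict(initial_simplex=v+np.array([[0,0,0],[2,0,0],[0,2,0],[0,0,2.]]),xatol=.01,fatol=1e-4))
        if best is None or o.fun<best[1]:best=(o.x*[.01,.01,.1],o.fun)
    return best
def ray(cam,u,z):
    Rm=cv2.Rodrigues(cam["rvec"])[0];C=-Rm.T@np.ravel(cam["tvec"])
    d=Rm.T@np.linalg.inv(cam["camera_matrix"])@[u[0],u[1],1];return C+d*(z-C[2])/d[2]
def tr(c,n):
    d=trace(c,n);return d[0]["pixels"].astype(np.float32) if d else None
def down(yaw,tilt=None):
    "tool z down, tool y (closing) along world yaw"
    y=np.array([np.cos(yaw),np.sin(yaw),0]);z=np.array([0,0,-1.]);return R.from_matrix(np.c_[np.cross(y,z),y,z])
E
python3 - <<'E'
from h import *
cs={c:camera(c) for c in("scene","top")}
def u(c,*n):
    return np.maximum.reduce([m for m in(tr(c,k) for k in n) if m is not None])
job=dict(cover=(M['cover'],["cover_collar"],(245,212),.07),battens=(M['battens'],["battens"],(157,247),.02),holder=(M['holder'],["holder","meter"],(332,248),.02))
out={}
for k,(ps,n,px,z) in job.items():
    g=ray(cs["top"],px,z)[:2]
    for sel in(["scene","top"],["scene"],["top"]):
        b=fit([(cs[c],u(c,*n)) for c in sel],ps,[(*g,a) for a in np.arange(0,3.1,.4)])
        print(k,sel,np.round(b[0],4),round(b[1],3))
        if len(sel)==2: out[k]=b[0]
for n,px in dict(slip=(176,154),cel=(300,165),pot=(345,166)).items():print(n,ray(cs["top"],px,.04))
import pickle;pickle.dump(out,open("est.pkl","wb"))
for c in cs:
    im=cs[c]["img"].copy()
    for k in out:
        m=(render(cs[c],M[k],out[k])>.5).astype(np.uint8)
        im=cv2.resize(im,(1536,1152)) if im.shape[0]==384 else im
        cv2.drawContours(im,cv2.findContours(cv2.resize(m,(1536,1152)),1,2)[0],-1,(0,0,255),1)
    x=im[420:1060,480:1120] if c=="scene" else im[520:840,360:1100]
    cv2.imwrite(f"pics/fit_{c}.png",x[:, :800])
E
```

```text
cover ['scene', 'top'] [ 0.5761 -0.0466  2.9516] 0.057
cover ['scene'] [ 0.5773 -0.0453 -0.1865] 0.033
cover ['top'] [ 0.5749 -0.0474  2.9535] 0.064
battens ['scene', 'top'] [0.4837 0.2505 3.022 ] 0.334
battens ['scene'] [0.4854 0.249  3.0349] 0.23
battens ['top'] [ 0.4823  0.25   -0.1101] 0.414
holder ['scene', 'top'] [ 0.4583 -0.3346  3.6171] 0.082
holder ['scene'] [ 0.4585 -0.3332  0.484 ] 0.064
holder ['top'] [ 0.4566 -0.3358  0.4658] 0.081
slip [0.77848008 0.17849823 0.04      ]
cel [ 0.73214795 -0.23197058  0.04      ]
pot [ 0.72546358 -0.38056221  0.04      ]
```

View pics/fit_top.png

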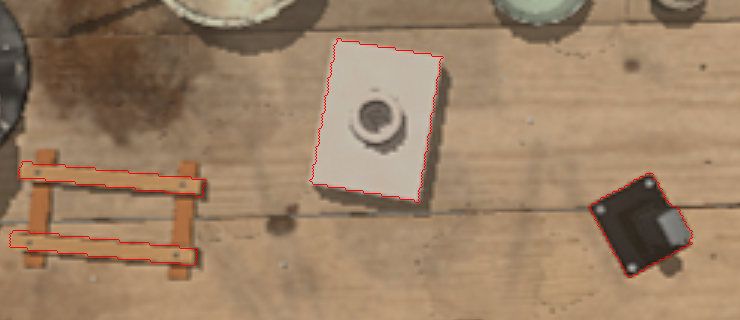

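View pics/fit_scene.png

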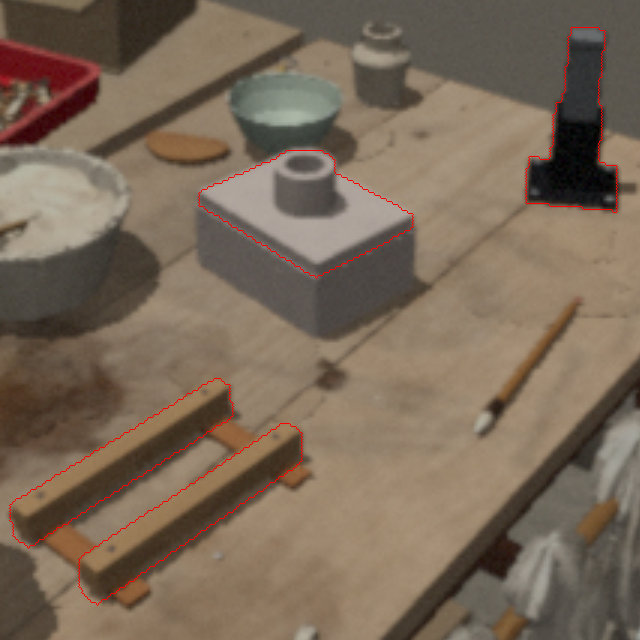

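The fitted outlines sit well on the cover, battens and holder in both views. Next I hover over the collar and refine with the wrist camera.

```bash
python3 - <<'E'
from h import *
import pickle
e=pickle.load(open("est.pkl","rb"));c=e["cover"];b=e["battens"]
for off in(0,np.pi/2,np.pi,-np.pi/2):
    o=down(c[2]+off).as_rotvec();q=ik([c[0],c[1],.25],o);print(off,None if q is None else np.round(q,2))
    o=down(b[2]+off).as_rotvec();q=ik([b[0],b[1],.25],o);print(off,None if q is None else np.round(q,2))
set_gripper(1.0)
best=None
for off in(0,np.pi/2,np.pi,-np.pi/2):
    q=ik([c[0],c[1],.3],down(c[2]+off).as_rotvec())
    if q is not None and (best is None or abs(q[6])<best[0]):best=(abs(q[6]),off)
off=best[1];print("off",off)
move_to([c[0],c[1],.3],down(c[2]+off).as_rotvec());sleep(.3)
w=camera("wrist");cv2.imwrite("pics/w0.png",w["img"])
m=tr("wrist","cover_collar");print(m.sum())
f=fit([(w,m)],M["cover"],[c]);print(f,state()["clock"],state()["tcp_pos"],state()["contact_force"])
im=w["img"].copy();cv2.drawContours(im,cv2.findContours((render(w,M["cover"],f[0])>.5).astype(np.uint8),1,2)[0],-1,(0,0,255),1);cv2.drawContours(im,cv2.findContours(m.astype(np.uint8),1,2)[0],-1,(0,255,0),1)
cv2.imwrite("pics/w0f.png",im);e["off"]=off;e["cw"]=f[0];pickle.dump(e,open("est.pkl","wb"))
E
```

```text
0 [ 1.05  0.46 -1.31  1.61  0.44  1.43  2.65]
0 [ 0.5   0.27 -1.18  1.68  0.25  1.36  2.3 ]
1.5707963267948966 [ 0.73  0.25 -0.81  1.61  0.19  1.36 -1.87]
1.5707963267948966 [ 0.26  0.18 -0.87  1.69  0.14  1.34 -2.32]
3.141592653589793 [ 0.75  0.26 -0.83  1.61  0.19  1.36 -0.3 ]
3.141592653589793 [ 0.57  0.33 -1.3   1.68  0.32  1.38 -0.9 ]
-1.5707963267948966 [ 0.8   0.28 -0.9   1.61  0.22  1.36  1.25]
-1.5707963267948966 [ 0.08  0.14 -0.66  1.7   0.09  1.33  0.85]
off 3.141592653589793
11580.0
(array([ 0.57538515, -0.04789196,  2.95321322]), np.float64(0.039478182792663574)) 5.075 [ 0.57609248 -0.04667356  0.29998947] [-0.53409543 -0.34448034  0.01185066]
```

View pics/w0f.png

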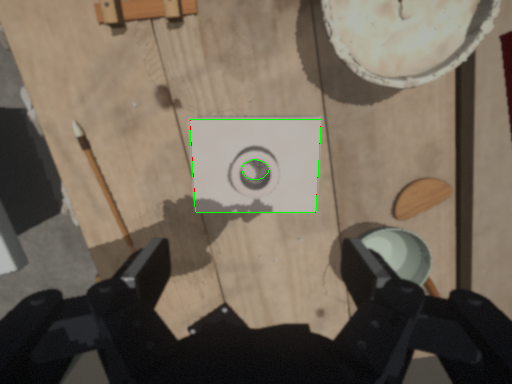

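```bash
python3 - <<'E'
from h import *
import pickle
e=pickle.load(open("est.pkl","rb"));b=e["battens"];off=e["off"]
c=np.array([.5755,-.0475,2.953])
o=down(c[2]+off).as_rotvec()
move_linear([c[0],c[1],.1],.2,o)
set_gripper(0.0,60);s=state();print(s["finger_gap"],s["gripper_force"],s["contact_force"],s["tcp_pos"])
f0=s["contact_force"]
move_linear([c[0],c[1],.125],.05);s=state();print(s["contact_force"],s["tcp_pos"],s["torque"])
move_linear([c[0],c[1],.2],.2)
move_linear([b[0],b[1],.17],.25,down(b[2]+off).as_rotvec())
s=state();print(s["clock"],s["finger_gap"],s["contact_force"],s["q"].round(2))
r=camera("scene");cv2.imwrite("pics/s1.png",cv2.resize(r["img"][130:355,90:390],None,fx=2.5,fy=2.5))
E
```

```text
0.6117520386137301 68.39239203371108 [-0.17695301  0.49405477  6.35351396] [ 0.57627835 -0.04755135  0.1013021 ]
[ 0.28639466  0.35014012 -4.46073082] [ 0.57536591 -0.04758362  0.124947  ] [-0.0224504  -0.01616131 -0.0281896 ]
9.2 0.6130852778386674 [-0.03811123 -0.44547213 -4.26257525] [ 0.34  0.29 -0.99  1.79  0.26  1.2  -0.84]
```

View pics/s1.png

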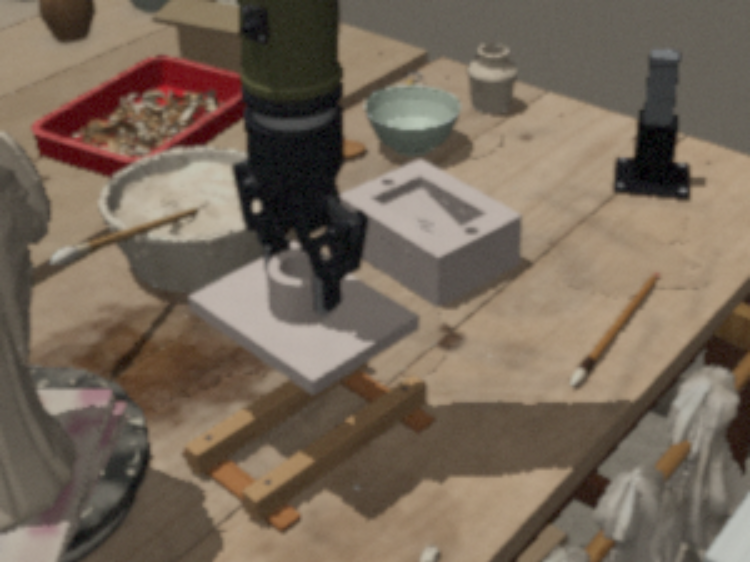

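The cover is held level above the battens. The mould is open, and the ring with the cross shows at about (428,225).

```bash
python3 - <<'E'
from h import *
import pickle
e=pickle.load(open("est.pkl","rb"));b=e["battens"];off=e["off"]
move_linear([b[0],b[1],.08],.12)
z=.0715
while z>.063:
    move_linear([b[0],b[1],z],.03);s=state();print(round(z,4),s["tcp_pos"].round(4),s["contact_force"].round(2))
    if s["contact_force"][2]>-2.2:break
    z-=.001
set_gripper(1.0);sleep(.2)
move_linear([b[0],b[1],.16],.2);sleep(.1)
s=state();print(s["clock"],s["contact_force"])
r=camera("scene");i=r["img"];m=(render(r,[p+[0,0,-.032] for p in M["cover"]],b)>.5).astype(np.uint8)
cv2.drawContours(i,cv2.findContours(m,1,2)[0],-1,(0,0,255),1)
# look into the mould from wrist
c=e["cover"]
move_linear([c[0]-.02,c[1],.28],.35,down(c[2]+off).as_rotvec());sleep(.3)
w=camera("wrist")
f=tr("wrist","mould");ft=fit([(w,f)],M["mould"],[c]);print(f.sum(),ft,state()["clock"])
for d in trace("wrist","spot")[:2]:print("spot",d["p"],d["box"])
e["mould"]=ft[0];pickle.dump(e,open("est.pkl","wb"));cv2.imwrite("pics/w1raw.png",w["img"]);pickle.dump(w,open("w1.pkl","wb"))
ext=cv2.resize(i[150:342,150:342],(384,384));cv2.imwrite("pics/c1.png",np.hstack([ext,cv2.resize(w["img"][60:252,140:348],(416,384),interpolation=2)]))
E
```

```text
0.0715 [0.4836 0.2504 0.0714] [-0.1   0.24 -4.18]
0.0705 [0.4838 0.2506 0.0705] [ 0.05  0.57 -3.98]
0.0695 [0.4837 0.2505 0.0695] [-0.1  -0.23 -3.55]
0.0685 [0.4837 0.2506 0.0693] [-3.88 -2.2   5.87]
12.675 [-0.65746171  0.24337846 -0.12643846]
13072.0 (array([ 0.57548048, -0.04776794,  2.9525344 ]), np.float64(0.012433052062988281)) 14.2167
spot 0.94 [206.1, 116.2, 340.3, 214.2]
spot 0.3 [216.8, 311.4, 252.5, 327.0]
```

View pics/c1.png

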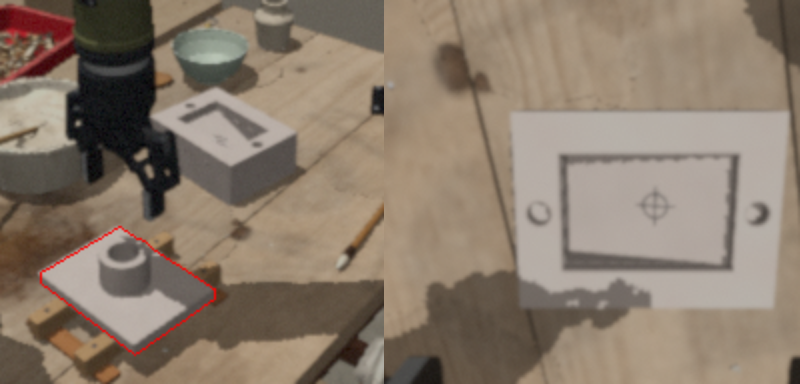

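The cover lies centred on the battens. The ring is at wrist pixel (276,163). I check which way the mould faces, then hover over the meter.

```bash
python3 - <<'E'
from h import *
import pickle
e=pickle.load(open("est.pkl","rb"));w=pickle.load(open("w1.pkl","rb"));m=e["mould"]
for yaw in(m[2],m[2]-np.pi):
    p=R.from_euler("z",yaw).apply([.006,0,.033])+[m[0],m[1],0]
    print(yaw,p,cv2.projectPoints(p[None],w["rvec"],w["tvec"],w["camera_matrix"],None)[0].ravel())
print("ring on",ray(w,(276,163.5),.033))
h=e["holder"];hy=h[2]
best=None
for off in(np.pi/2,-np.pi/2):
    q=ik([h[0],h[1],.3],down(hy+off).as_rotvec());print(off,q)
    if q is not None and (best is None or abs(q[6])<best[0]):best=(abs(q[6]),off)
e["hoff"]=best[1]
o=down(hy+best[1]).as_rotvec()
move_to([h[0],h[1],.32],o);sleep(.3)
w=camera("wrist");ms=[tr("wrist",k) for k in("holder","meter")];print([None if k is None else k.sum() for k in ms])
f=fit([(w,np.maximum.reduce([k for k in ms if k is not None]))],M["holder"],[h]);print(h,f,state()["clock"],state()["tcp_pos"])
im=w["img"].copy();cv2.drawContours(im,cv2.findContours((render(w,M["holder"],f[0])>.5).astype(np.uint8),1,2)[0],-1,(0,0,255),1)
m3=(render(w,M["holder"][2:],f[0])>.5).astype(np.uint8);cv2.drawContours(im,cv2.findContours(m3,1,2)[0],-1,(0,255,0),1)
cv2.imwrite("pics/w2.png",im);e["hw"]=f[0];pickle.dump(e,open("est.pkl","wb"))
E
```

```text
2.9525344035294685 [ 0.56958739 -0.04664033  0.033     ] [265.97449206 162.44905926]
-0.18905825006032462 [ 0.58137357 -0.04889554  0.033     ] [275.17134934 162.46202681]
ring on [ 0.58220653 -0.05044887  0.033     ]
1.5707963267948966 [ 1.15037886  0.17202645 -0.6395883   1.56667004  0.1032741   1.43712089
 -0.59124312]
-1.5707963267948966 [ 1.31566711  0.2045708  -0.83971462  1.56168638  0.15305907  1.44374409
  2.51315875]
[np.float32(2294.0), np.float32(1039.0)]
[ 0.45831802 -0.33455138  3.617062  ] (array([ 0.45719491, -0.33585015,  3.59927619]), np.float64(0.04986536502838135)) 15.8917 [ 0.45851088 -0.33424116  0.31997002]
```

View pics/w2.png

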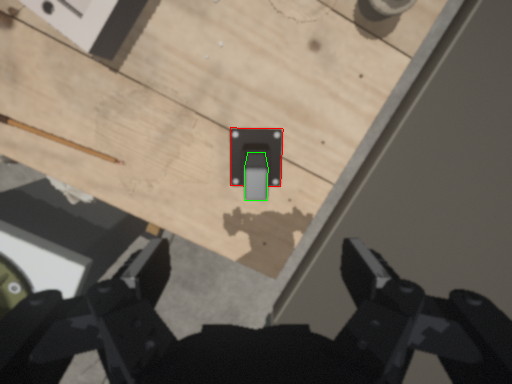

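The fits agree to about 1.5 mm, and the ring confirms mould yaw −0.189. Next I grasp and lift the meter.

```bash
python3 - <<'E'
from h import *
import pickle
e=pickle.load(open("est.pkl","rb"));p=np.array([.4576,-.3354]);o=down(3.605+e["hoff"]).as_rotvec()
move_linear([*p,.2],.2,o);move_linear([*p,.144],.1)
set_gripper(0.0,60);s=state();print(s["finger_gap"],s["gripper_force"],s["contact_force"],s["tcp_pos"])
move_linear([*p,.18],.06);s=state();print(s["contact_force"])
move_linear([*p,.265],.15);sleep(.4);s=state();print(s["clock"],s["finger_gap"],s["gripper_force"],s["contact_force"],s["tcp_pos"])
y=-.189;n=R.from_euler("z",y).apply([-np.sin(.32),0,np.cos(.32)]);sp=np.array([.5817,-.0495,.033])
res=[]
for a in np.arange(0,2*np.pi,np.pi/8):
    z=-n;yy=np.cross(z,[1,0,0]);yy/=np.linalg.norm(yy);yy=R.from_rotvec(z*a).apply(yy)
    rv=R.from_matrix(np.c_[np.cross(yy,z),yy,z]).as_rotvec()
    q1=ik(sp+n*.18,rv);q2=ik(sp+n*.127,rv)
    if q1 is not None and q2 is not None:res.append((np.abs(q1-s["q"]).max(),a,rv,q1,q2))
res.sort(key=lambda r:r[0])
for r in res[:4]:print(r[0],r[1],r[3].round(2),r[4].round(2))
e["rv"]=res[0][2];e["n"]=n;e["sp"]=sp;pickle.dump(e,open("est.pkl","wb"))
r=camera("scene");cv2.imwrite("pics/s2.png",cv2.resize(r["img"][90:260,190:400],None,fx=3,fy=3))
E
```

```text
0.2733869632515464 58.849579095840454 [-0.83648437  0.74413047  0.96880302] [ 0.45774153 -0.33545233  0.14432138]
[ 0.56861831  0.15962871 -1.60506355]
19.8 0.2705210213878898 58.71597111225128 [ 0.06985648  0.29448036 -1.57768217] [ 0.45747489 -0.33532085  0.26456539]
0.48692502209419053 5.890486225480862 [ 1.09 -0.17 -1.    2.04 -0.14  0.88 -1.02] [ 1.07 -0.01 -1.06  2.06  0.07  0.77 -1.2 ]
0.4869423703495587 5.497787143782138 [ 1.09 -0.17 -1.    2.04 -0.14  0.88 -0.63] [ 1.08 -0.01 -1.07  2.06  0.07  0.77 -0.81]
0.4872812710523914 5.105088062083414 [ 1.07 -0.17 -0.99  2.04 -0.14  0.88 -0.24] [ 1.08 -0.01 -1.07  2.06  0.07  0.77 -0.41]
0.7504990131424195 4.71238898038469 [ 1.05 -0.17 -0.97  2.04 -0.13  0.88  0.14] [ 1.07 -0.01 -1.06  2.06  0.07  0.77 -0.02]
```

View pics/s2.png

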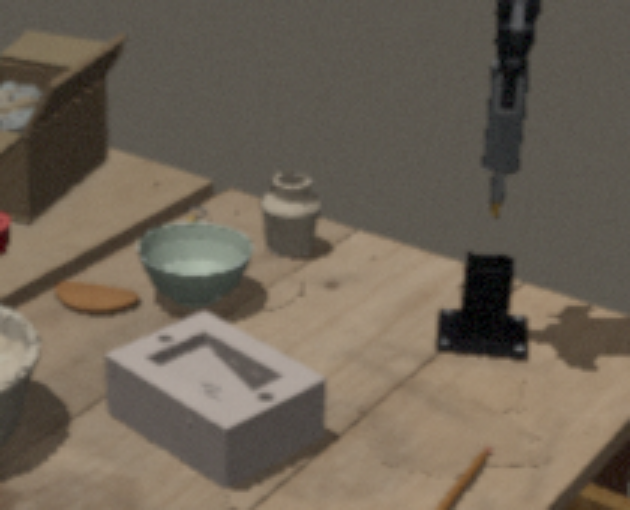

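The meter is out and looks straight in the jaws, with its nose at full-image pixel (355,161). I check that against the prediction and move to the tilted pre-press pose.

```bash
python3 - <<'E'
from h import *
import pickle
e=pickle.load(open("est.pkl","rb"));n,sp,rv=e["n"],e["sp"],e["rv"]
r=camera("scene")
P=lambda p,r:cv2.projectPoints(np.float64(p)[None],r["rvec"],r["tvec"],r["camera_matrix"],None)[0].ravel().round(1)
print("pred nose",P(state()["tcp_pos"]-[0,0,.132],r),"seen 355.3 160.7")
move_to(sp+n*.24,rv);move_linear(sp+n*.16,.15);sleep(.4)
s=state();T=R.from_rotvec(s["orientation"]);nose=s["tcp_pos"]+T.apply([0,0,.132])
print(s["clock"],s["tcp_pos"],nose,np.dot(nose-sp,n),T.apply([0,0,-1])-n,s["contact_force"])
im=[]
for c in("scene","top"):
    r=camera(c);a=P(nose,r);t=P(nose+n*.105,r);print(c,a,t,P(sp,r))
    x,y=a.astype(int);k=cv2.resize(r["img"][y-45:y+35,x-50:x+50],(800,640),interpolation=2)[:, :]
    k=cv2.resize(r["img"],None,fx=6,fy=6,interpolation=cv2.INTER_CUBIC)
    for q,col in((nose,(0,0,255)),(nose+n*.05,(0,255,0)),(nose+n*.1,(0,255,0)),(sp,(255,0,0))):
        u=cv2.projectPoints(np.float64(q)[None],r["rvec"],r["tvec"],r["camera_matrix"],None)[0].ravel();cv2.circle(k,tuple(int(v) for v in (u+.5)*6),3,col,-1)
    im.append(k[y*6-330:y*6+200,x*6-200:x*6+200])
cv2.imwrite("pics/p1.png",np.hstack(im))
E
```

```text
pred nose [354.3 161.8] seen 355.3 160.7
22.15 [ 0.53241059 -0.0400486   0.1854097 ] [ 0.57329668 -0.04791844  0.0601484 ] 0.02846002728215877 [-0.00077818  0.00052021 -0.00028618] [ 0.8102189  -0.08896785 -1.98502534]
scene [262.1 212.4] [271.2 183.9] [259.9 219.7]
top [245.4 213.7] [243.4 222.2] [245.9 211.7]
```

View pics/p1.png

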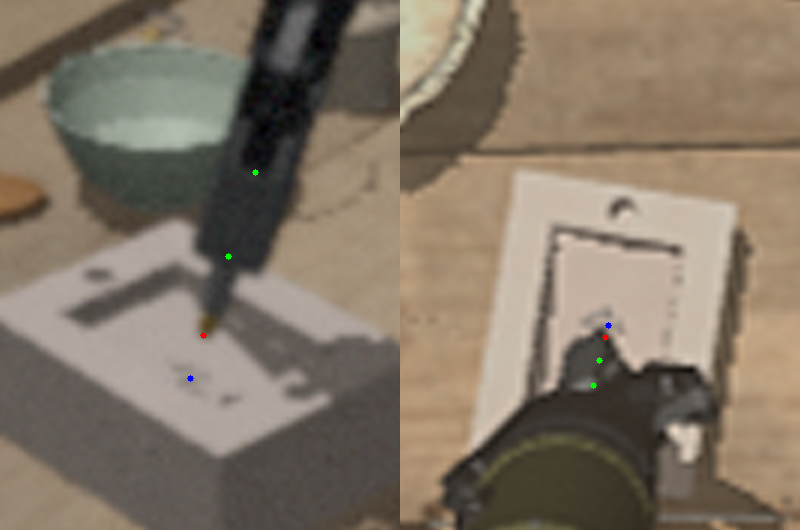

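The tip sits within about 1 px of the prediction and its axis points at the ring. I press slowly under force feedback.

```bash
cat > press.py <<'E'
from h import *
import pickle
e=pickle.load(open("est.pkl","rb"));n,sp,rv=e["n"],e["sp"],e["rv"]
def F():
    v=[]
    for _ in range(8):v.append(state()["contact_force"]);sleep(.03)
    return np.mean(v,0)
f0=F();print("base",f0)
d=.137;move_linear(sp+n*d,.05)
while d>.118:
    d-=.001;move_linear(sp+n*d,.02);sleep(.1);f=(F()-f0);s=state()
    print(round(d,4),round(np.dot(s["tcp_pos"]-sp,n),4),round(f@n,2),f.round(2))
    if f@n>3.6:break
sleep(.3);s=state();print(s["clock"],(F()-f0)@n,s["finger_gap"],s["gripper_force"],R.from_rotvec(s["orientation"]).apply([0,0,-1])@n)
E
python3 press.py
```

```text
base [-0.01313691 -0.08428938 -1.47750888]
0.136 0.1361 0.31 [0.27 0.14 0.4 ]
0.135 0.135 0.21 [-0.1   0.07  0.18]
0.134 0.134 0.44 [-0.   -0.09  0.47]
0.133 0.133 0.49 [-0.09  0.05  0.48]
0.132 0.132 1.09 [-0.16 -0.21  1.1 ]
0.131 0.1311 2.13 [-0.49  0.36  2.06]
0.13 0.13 2.58 [-0.55  0.21  2.53]
0.129 0.129 3.17 [-0.38  0.58  3.18]
0.128 0.128 3.42 [-0.82  0.25  3.32]
0.127 0.127 4.41 [-1.08  0.44  4.26]
29.5917 4.263745546833242 0.2787108078836369 59.08958852291107 0.9999999970555216
```

Contact began near d=0.132, so the spring is about 5 mm in at 4.3 N. One last picture before handing in.

```bash
python3 - <<'E'
from h import *
im=[]
for c,(x,y) in dict(scene=(260,220),top=(246,212)).items():
    k=cv2.resize(camera(c)["img"],None,fx=7,fy=7,interpolation=cv2.INTER_CUBIC);im.append(k[y*7-250:y*7+250,x*7-200:x*7+200])
cv2.imwrite("pics/p2.png",np.hstack(im))
E
```

```text
(no output)
```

View pics/p2.png

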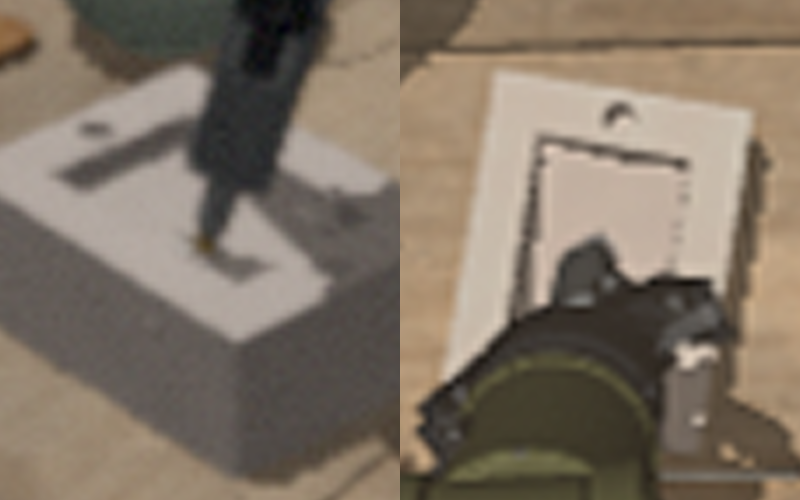

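The tip rests on the ring, within about 1 px (2 mm) of where the spot projects.

```bash
python3 -c "
from rig import *
print(finish_job())"
```

```text
the job is handed in; nothing more can be done
None
```

The job is handed in, though no verdict was returned: the cover lies centred on the battens, let go, and the meter is held square on the marked spot at about 4.3 N, its spring tip about half-way in.

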